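# Line up the sample jars by size on the school lab's jar board

## Robot

A 6-joint arm with a two-finger parallel gripper is mounted at the origin on the work surface. World frame = base frame: x ahead of the robot, y to its left, z up, the work surface at z = 0. Lengths are in m, angles in rad, forces in N, time in s.
With the tool pointing down it reaches from about 0.275 to 0.825 m from the base axis. Payload 4.9 kg.
Tool frame: the origin (TCP) lies midway between the tips of the shut fingers; the grasp point (between the pads) lies 19 mm behind it (bot.grip_depth is the distance from the TCP to the grasp point, in m); y points along the fingers, x is the direction in which the jaws open and shut, and the axes are right-handed (so a half turn about y gives the same grasp; the last joint's range is limited). The gripper opens to 85 mm and grips with 20 to 120 N. Pads are 22 mm wide; open, the fingers measure 114 mm over their backs; the gripper's body (76 mm by 85 mm) begins 54 mm behind the grasp point. The pads swing forward as they close: fully open they stand 13 mm farther back than shut.
Start: joints at [-1.264, 0.326, -0.193, 1.052, 0, 1.437], TCP at [0.235, -0.497, 0.231] pointing down, gripper open.
Joint ranges: [-2.65, 2.65], [-0.97, 1.79], [-1.3, 1.35], [-1.93, 2.1], [-1.47, 1.37], [-3.14, 3.14]. Speed limits (rad/s): [2.57, 2.57, 3.14, 3.14, 3.14, 3.14].

## Interface

Orientations are given as a unit quaternion [w, x, y, z].
In Python, from cell import bot gives the robot as it stands. Calls block until the motion is done:
- bot.move_pose(position, orientation): joint-space move of the TCP to a pose.
- bot.move_linear(position, speed=0.15, rotation=None, until_force=None): straight line of the TCP; rotation=None keeps the orientation; speed is the mean speed in m/s. With until_force (N) it stops when the force on the tool has changed by that much, and returns True; else False.
- bot.goto_joints(angles): joint-space move.
- bot.set_gripper(opening, grasp_force=None): opening from 0.0 (shut) to 1.0 (fully open); grasp_force is the grip in N (None keeps the last); returns when the fingers have stopped.
- bot.wait(seconds).
- bot.solve_ik(position, orientation): joint angles nearest the present ones, or None.
- bot.camera(name): name is "side" or "top" or "wrist"; returns the picture (420x560x3 uint8, red, green, blue); there is no depth.
- bot.calibration(name): a dict with "mtx" (3x3 intrinsics, pixels), "extrinsics" (4x4, takes a point from world to camera coordinates); the wrist camera has in their place "hand_eye" (4x4, takes a point from camera to tool coordinates, whose origin is the TCP and whose axes are the tool frame's). Camera axes: x right, y down, z forward; pixel columns grow to the right and rows downward; lengths in m; the calibration is good to about 2 mm. The wrist camera is an equidistant fisheye: a pixel r from the principal point sees the ray r / f radians off the axis. A picture is of the moment at which its call begins: read the wrist's pose just before it. calibration takes no time and is no camera call.
A pose or a line that the arm cannot do raises bot.PlanningError and nothing moves.
- bot.close_job(): hands the job in, once; it reports no verdict.
Trained networks look in the newest picture that a camera, given by its name, has taken for a name from the list of things; names that differ only in an ending like _2 or _b are one class to them, and where a whole thing is asked for, a point or a joint stands for the part that bears it (a point fixed in the world has none). Each returns a list of dicts, best first, with "confidence" (0 to 1); they miss things now and then, are a little off and sometimes report something else, mostly with a low value. They report only what shows in the picture. A call takes as long as a camera call. They do not tell look-alikes from the thing itself.
- bot.search_frame(camera, thing): "bbox" ([left, top, width, height] in pixels, round what is visible of it).
Readings, each from a call of its own:
- bot.read_clock(): time.
- bot.read_joint_positions(): joint angles.
- bot.read_joint_vel(): joint speeds.
- bot.read_joint_efforts(): joint torques, N m.
- bot.read_position(): TCP position.
- bot.read_tool_rot(): TCP orientation.
- bot.read_ft_force(): force on the tool from outside, world axes, zero at the start.
- bot.read_moment(): the same for the moment, N m.
- bot.read_gripper_width(): opening from 0.0 (shut) to 1.0 (fully open).
Only numpy, scipy, OpenCV 4.12 (cv2) and the standard library are available. Lean on these libraries where they do the work, as an engineer would, in place of code of your own. Each camera call takes 0.05 s, during which the arm holds its last target.

## Task

Set the four amber glass jars with black caps on the four black pads of the wooden board, one upright at the centre of each pad, in order of size: the largest on the pad next to the tall steel peg, then smaller and smaller away from it. Set them down gently, knock none of them over, and leave the glass beaker where it stands.

Things in the scene. Friction and masses are not known exactly. Their poses are not given: they have to be found in the camera images.
- jar_xl: The largest of the four loose round jars of amber glass with black screw caps: body 56 mm in diameter, 60 mm high to the cap (the last 5 mm is a sloping shoulder), cap 45 mm wide, 80 mm high in all, about 190 g (varies), rigid and closed. It stands on the table at the start. Origin: centre of its underside; z up along its axis.
- jar_l: The second largest of the four loose round jars of amber glass with black screw caps: body 47 mm in diameter, 48 mm high to the cap (the last 5 mm is a sloping shoulder), cap 38 mm wide, 66 mm high in all, about 120 g (varies), rigid and closed. It stands on the table at the start. Origin: centre of its underside; z up along its axis.
- jar_m: The third largest of the four loose round jars of amber glass with black screw caps: body 38 mm in diameter, 37 mm high to the cap (the last 5 mm is a sloping shoulder), cap 30 mm wide, 53 mm high in all, about 75 g (varies), rigid and closed. It stands on the table at the start. Origin: centre of its underside; z up along its axis.
- jar_s: The smallest of the four loose round jars of amber glass with black screw caps: body 30 mm in diameter, 27 mm high to the cap (the last 5 mm is a sloping shoulder), cap 24 mm wide, 41 mm high in all, about 45 g (varies), rigid and closed. It stands on the table at the start. Origin: centre of its underside; z up along its axis.
- mark_a: The first of four equal black rubber pads, 62 mm wide, 3 mm thick, fixed 85 mm apart in a straight row (a, b, c, d) on a brown wooden board, 90 x 480 mm, 12 mm thick, fixed on the table. Origin: centre of the pad's underside, 12 mm above the table (its top is at 15 mm); y points along the row from mark_a to mark_d, x across it, z up.
- mark_b: The second of four equal black rubber pads, 62 mm wide, 3 mm thick, fixed 85 mm apart in a straight row (a, b, c, d) on a brown wooden board, 90 x 480 mm, 12 mm thick, fixed on the table. Origin: centre of the pad's underside, 12 mm above the table (its top is at 15 mm); y points along the row from mark_a to mark_d, x across it, z up.
- mark_c: The third of four equal black rubber pads, 62 mm wide, 3 mm thick, fixed 85 mm apart in a straight row (a, b, c, d) on a brown wooden board, 90 x 480 mm, 12 mm thick, fixed on the table. Origin: centre of the pad's underside, 12 mm above the table (its top is at 15 mm); y points along the row from mark_a to mark_d, x across it, z up.
- mark_d: The last of four equal black rubber pads, 62 mm wide, 3 mm thick, fixed 85 mm apart in a straight row (a, b, c, d) on a brown wooden board, 90 x 480 mm, 12 mm thick, fixed on the table. Origin: centre of the pad's underside, 12 mm above the table (its top is at 15 mm); y points along the row from mark_a to mark_d, x across it, z up.
- peg: The tall steel peg, 70 mm high, 26 mm across its foot and 20 mm across its head, fixed upright on the board at one end of the row, 78 mm beyond the end pad: sometimes mark_a, sometimes mark_d. The other end has only a flat steel plug, 26 mm across and 6 mm high. Origin: centre of its foot, on the board's top.
- beaker: A small glass beaker, 44 mm across and 60 mm high, standing loose among the jars. To be left alone. Origin: centre of its underside; z up.
Things that resemble listed ones, but are neither listed nor needed, are in the scene too. Leave any purple look-alike of the jar_l alone.

How it is judged:
By the outcome, as a careful person would: the job done as asked, in the order asked, and still so for the second after the job is handed in, with the robot touching nothing.
It also fails if it takes over 104 s, if anything falls off the work surface, if the arm or the gripper's body presses on something with over 40 N, if the wrist force passes 120 N, or if a joint passes its speed limit or range.

## Working session

There is one attempt and no reset: what is moved stays moved. The work goes in short steps, each a Python script; the robot and the scene stay as the last script left them, time stands still between calls to the robot, and variables do not carry over. Pictures are saved under pics/ and viewed, and the job is handed in when it is done.

```bash
ls; mkdir -p pics; python3 - <<'E'
from cell import bot
import cv2
for n in ("side","top","wrist"):
    im=bot.camera(n); cv2.imwrite(f"pics/{n}0.png",im[:,:,::-1])
    c=bot.calibration(n); print(n,{k:v.round(4).tolist() if hasattr(v,'round') else v for k,v in c.items()})
    for t in ["jar_xl","jar_l","jar_m","jar_s","mark_a","peg","beaker"]:
        print(t,[([round(x) for x in d["bbox"]],round(d["confidence"],2)) for d in bot.search_frame(n,t)])
print(bot.read_clock(),bot.read_tool_rot(),bot.grip_depth)
E
```

```text
pics
side {'mtx': [[442.1066, 0.0, 278.2503], [0.0, 442.1066, 205.0999], [0.0, 0.0, 1.0]], 'extrinsics': [[0.9537, -0.3003, -0.016, -0.476], [-0.2075, -0.6184, -0.758, 0.1447], [0.2177, 0.7262, -0.6521, 0.7353], [0.0, 0.0, 0.0, 1.0]]}
jar_xl [([218, 162, 31, 46], 0.91)]
jar_l [([286, 198, 26, 43], 0.95), ([285, 362, 29, 40], 0.65), ([267, 243, 28, 47], 0.57), ([210, 128, 15, 25], 0.56)]
jar_m [([286, 198, 26, 43], 0.95), ([285, 362, 29, 40], 0.65), ([267, 243, 28, 47], 0.57), ([210, 128, 15, 25], 0.56)]
jar_s [([286, 198, 26, 43], 0.95), ([285, 362, 29, 40], 0.65), ([267, 243, 28, 47], 0.57), ([210, 128, 15, 25], 0.56)]
mark_a [([332, 177, 26, 22], 0.98), ([359, 233, 32, 28], 0.9), ([318, 154, 30, 19], 0.65), ([344, 201, 31, 21], 0.58), ([287, 362, 31, 40], 0.44)]
peg [([384, 246, 19, 36], 0.83), ([330, 179, 30, 21], 0.36)]
beaker [([240, 199, 20, 38], 0.91)]
top {'mtx': [[378.9578, 0.0, 276.734], [0.0, 378.9578, 214.8315], [0.0, 0.0, 1.0]], 'extrinsics': [[0.2016, -0.9795, 0.0053, -0.0923], [-0.959, -0.1985, -0.2023, 0.5246], [0.1992, 0.0357, -0.9793, 0.686], [0.0, 0.0, 0.0, 1.0]]}

[... 516 characters left out ...]
4, 35, 28], 0.68)]
mark_a [([258, 142, 27, 31], 0.97), ([219, 134, 32, 22], 0.86), ([292, 156, 29, 29], 0.8), ([333, 169, 27, 27], 0.55)]
peg [([379, 180, 17, 16], 0.53)]
beaker [([264, 250, 20, 23], 0.73)]
wrist {'mtx': [[325.1923, 0.0, 283.7667], [0.0, 325.1923, 215.0777], [0.0, 0.0, 1.0]], 'hand_eye': [[1.0, 0.0009, 0.0007, 0.001], [-0.0004, -0.3066, 0.9518, -0.1422], [0.001, -0.9518, -0.3066, 0.0801], [0.0, 0.0, 0.0, 1.0]]}
jar_xl []
jar_l [([91, 2, 52, 17], 0.79), ([43, 1, 46, 11], 0.78)]
jar_m [([91, 2, 52, 17], 0.79), ([43, 1, 46, 11], 0.78)]
jar_s [([91, 2, 52, 17], 0.79), ([43, 1, 46, 11], 0.78)]
mark_a []
peg []
beaker []
1.2 [ 0.59722308 -0.59720684  0.37860323 -0.37858707] 0.0187
```

View pics/side0.png

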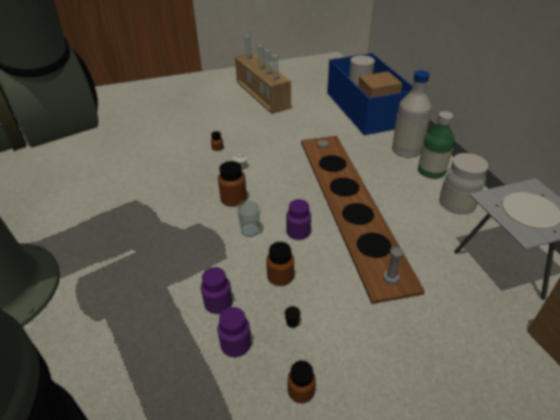

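View pics/top0.png

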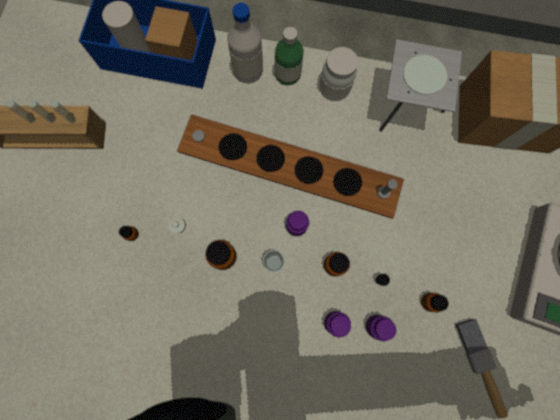

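```bash
python3 - <<'E'
import cv2
a=cv2.imread("pics/side0.png")[100:300,180:420]
cv2.imwrite("pics/side0c.png",cv2.resize(a,None,fx=3.3,fy=3,interpolation=cv2.INTER_CUBIC)[:600,:800])
a=cv2.imread("pics/top0.png")[120:350,200:480]
cv2.imwrite("pics/top0c.png",cv2.resize(a,None,fx=2.6,fy=2.6,interpolation=cv2.INTER_CUBIC))
E
```

```text
(no output)
```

View pics/side0c.png

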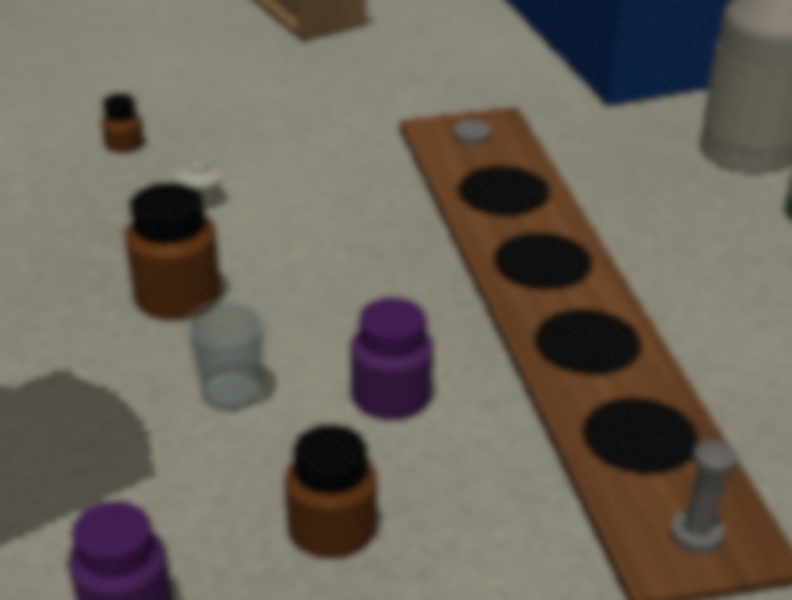

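View pics/top0c.png

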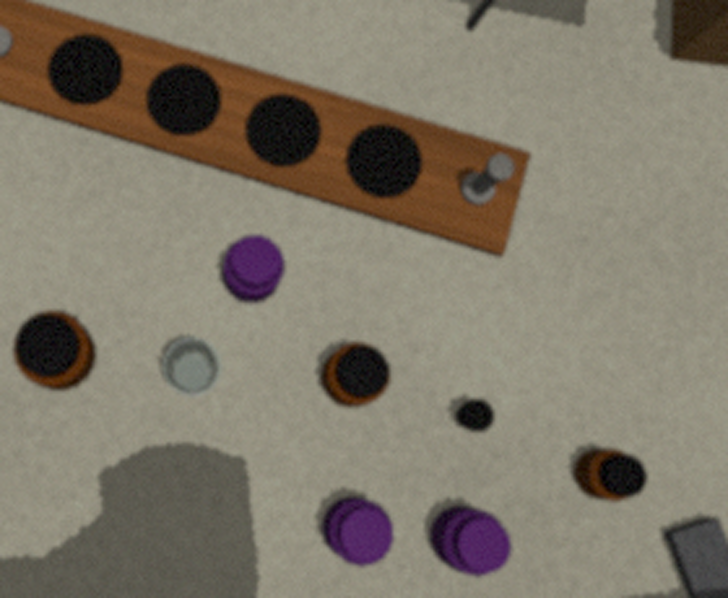

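The amber jars with black caps are at top-view pixels (220,255), which looks like XL, (337,265) for L, (435,303) for M and (128,233) for S. Four things could be taken for them: purple jars at (297,222), (338,324) and (382,328), and a bare black cap at (383,280). The peg is at top (385,190), at the right-hand end of the row. I'll fit silhouettes in both views.

```bash
cat > vis.py <<'E'
import numpy as np, cv2
from scipy.optimize import minimize
DIM={'xl':(28,55,60,22.5,80),'l':(23.5,43,48,19,66),'m':(19,32,37,15,53),'s':(15,22,27,12,41)}
def proj(cal,P):
    E=np.asarray(cal['extrinsics']);p,_=cv2.projectPoints(np.asarray(P,float).reshape(-1,1,3),cv2.Rodrigues(E[:3,:3])[0],E[:3,3],np.asarray(cal['mtx']),None)
    return p.reshape(-1,2)
def unproj(cal,uv,z):
    E=np.asarray(cal['extrinsics']);R=E[:3,:3];C=-R.T@E[:3,3]
    d=R.T@np.linalg.inv(cal['mtx'])@np.array([uv[0],uv[1],1.]);return C+d*(z-C[2])/d[2]
T=np.linspace(0,2*np.pi,32,endpoint=False)
def ring(x,y,r,z): return np.c_[x+r*np.cos(T),y+r*np.sin(T),0*T+z]
def jarmask(im):
    f=im.astype(int);return (((f[...,0]-f[...,2])>28)&(f[...,0]-f[...,1]>12))|(f.max(2)<50)
S=8
def model(cal,parts,box):
    x0,y0,x1,y1=box; m=np.zeros(((y1-y0)*S,(x1-x0)*S),np.uint8)
    for P in parts:
        p=proj(cal,P); h=cv2.convexHull(((p+.5-[x0,y0])*S).round().astype(np.int32)); cv2.fillConvexPoly(m,h,1)
    return cv2.resize(m.astype(np.float32),(x1-x0,y1-y0),interpolation=cv2.INTER_AREA)
def jarparts(x,y,k,z0=0):
    R,hs,hb,rc,h=[v/1000 for v in DIM[k]]
    return [np.r_[ring(x,y,R,z0),ring(x,y,R,z0+hs)],np.r_[ring(x,y,R,z0+hs),ring(x,y,rc,z0+hb)],np.r_[ring(x,y,rc,z0+hb),ring(x,y,rc,z0+h)]]
def fitjar(cal,mask,k,xy,pad=12):
    parts=np.vstack(jarparts(*xy,k)); p=proj(cal,parts); 
    box=[*(np.floor(p.min(0)).astype(int)-pad),*(np.ceil(p.max(0)).astype(int)+pad)]
    box=[max(box[0],0),max(box[1],0),min(box[2],560),min(box[3],420)]
    n,l,st,_=cv2.connectedComponentsWithStats(mask.astype(np.uint8)[box[1]:box[3],box[0]:box[2]])
    t=(l==1+np.argmax(st[1:,4])).astype(np.float32)
    f=lambda q:np.abs(model(cal,jarparts(q[0]/1000,q[1]/1000,k),box)-t).sum()/t.sum()
    r=minimize(f,np.array(xy)*1000,method='Nelder-Mead',options=dict(initial_simplex=np.array(xy)*1000+np.array([[0,0],[8,0],[0,8]]),xatol=.1,fatol=1e-4))
    return r.x/1000,r.fun
E
python3 - <<'E'
from vis import *
from cell import bot
im={n:cv2.imread(f"pics/{n}0.png")[:,:,::-1] for n in("top","side")}
cal={n:bot.calibration(n) for n in im}
cap={'xl':(219,250),'l':(339,264),'m':(440,303),'s':(127,232)}
for k,c in cap.items():
    x0=unproj(cal['top'],c,DIM[k][4]/1000)[:2]
    for n in im:
        print(k,n,[ (q,)+tuple(round(float(v),4) for v in (*fitjar(cal[n],jarmask(im[n]),q,x0)[0],fitjar(cal[n],jarmask(im[n]),q,x0)[1])) for q in DIM])
# pads
for n in im:
    f=im[n].astype(int);d=(f.max(2)<50).astype(np.uint8)
    N,l,st,ce=cv2.connectedComponentsWithStats(d)
    for i in range(1,N):
        if 150<st[i,4]<900: print(n,ce[i].round(1),st[i,4],unproj(cal[n],ce[i],.015).round(4))
print('pegfoot',unproj(cal['top'],(385,192),.012), unproj(cal['side'],(391,278),.012))
print('beaker',unproj(cal['top'],(274,261),.03),unproj(cal['side'],(250,219),.03))
E
```

```text
xl top [('xl', 0.4369, 0.1091, 0.1252), ('l', 0.4365, 0.1102, 0.2283), ('m', 0.4367, 0.1172, 0.5059), ('s', 0.4352, 0.1209, 0.6967)]
xl side [('xl', 0.437, 0.114, 0.1679), ('l', 0.4372, 0.1151, 0.1994), ('m', 0.4335, 0.1116, 0.4867), ('s', 0.4322, 0.1044, 0.6561)]
l top [('xl', 0.4621, -0.1107, 0.6679), ('l', 0.465, -0.1178, 0.1557), ('m', 0.4656, -0.1198, 0.2635), ('s', 0.469, -0.1259, 0.5469)]
l side [('xl', 0.4656, -0.1094, 0.6877), ('l', 0.466, -0.115, 0.1673), ('m', 0.465, -0.1168, 0.2553), ('s', 0.4633, -0.1206, 0.5433)]
m top [('xl', 0.4337, -0.298, 1.7007), ('l', 0.4309, -0.3067, 0.8746), ('m', 0.4306, -0.3173, 0.2047), ('s', 0.4319, -0.3221, 0.2625)]
m side [('xl', 0.4355, -0.306, 1.6592), ('l', 0.433, -0.3104, 0.842), ('m', 0.4317, -0.3151, 0.1784), ('s', 0.4309, -0.3169, 0.2778)]
s top [('xl', 0.4434, 0.2738, 3.9631), ('l', 0.4426, 0.2834, 2.4378), ('m', 0.4421, 0.2949, 1.1999), ('s', 0.4424, 0.3031, 0.3528)]
s side [('xl', 0.4466, 0.3231, 4.1625), ('l', 0.4451, 0.3189, 2.5685), ('m', 0.4466, 0.3118, 1.2849), ('s', 0.4432, 0.3099, 0.3935)]
top [96.9 24.2] 704 [0.8935 0.51 
[... 461 characters left out ...]
   0.015 ]
top [469.  348.1] 171 [ 0.3591 -0.3976  0.015 ]
side [332.2 163.2] 330 [0.6683 0.1408 0.015 ]
side [230.5 170.9] 356 [0.449  0.1847 0.015 ]
side [491.8 180.2] 151 [ 0.9575 -0.0219  0.015 ]
side [344.  186.6] 407 [0.6589 0.056  0.015 ]
side [357.6 213.6] 503 [ 0.6496 -0.0285  0.015 ]
side [373.6 244.8] 649 [ 0.6409 -0.113   0.015 ]
side [548.9 265.2] 293 [ 0.8967 -0.248   0.015 ]
side [279.7 253.1] 396 [ 0.4769 -0.0798  0.015 ]
side [292.3 316.4] 237 [ 0.4555 -0.2105  0.015 ]
side [301.3 373.7] 474 [ 0.4372 -0.3018  0.015 ]
pegfoot [ 0.63478872 -0.19505765  0.012     ] [ 0.63505995 -0.18813226  0.012     ]
beaker [0.44541879 0.00306749 0.03      ] [0.44673135 0.0058526  0.03      ]
```

Pads agree to about 1.5 mm between the views and are 85 mm apart, and the sizes fit jars XL, L, M and S as guessed. The peg is next to the pad at (0.641,-0.113). Jar y-positions differ by 2–7 mm between views, so I'll refine each with the wrist camera before grasping. M is first because it is closest to the start pose.

```bash
cat > rob.py <<'E'
from vis import *
from cell import bot
from scipy.spatial.transform import Rotation as Ro
PADS={'xl':(.6406,-.1132),'l':(.6494,-.0286),'m':(.6586,.0558),'s':(.6677,.1402)}
EST={'xl':(.437,.1115),'l':(.4655,-.1165),'m':(.431,-.3162),'s':(.4428,.3065)}
TH=np.arctan2(-.1058,.9944)
def quat(th):
    c,s=np.cos(th),np.sin(th)
    q=Ro.from_matrix(np.array([[c,0,-s],[s,0,c],[0,-1,0]])).as_quat();return [q[3],q[0],q[1],q[2]]
Q=quat(TH)
def wristcal():
    p=np.array(bot.read_position());q=bot.read_tool_rot()
    T=np.eye(4);T[:3,:3]=Ro.from_quat([q[1],q[2],q[3],q[0]]).as_matrix();T[:3,3]=p
    c=bot.calibration('wrist');return dict(mtx=np.asarray(c['mtx']),extrinsics=np.linalg.inv(T@np.asarray(c['hand_eye'])),fish=1)
_p=proj
def proj(cal,P):
    if 'fish' not in cal: return _p(cal,P)
    E=cal['extrinsics'];p,_=cv2.fisheye.projectPoints(np.asarray(P,float).reshape(-1,1,3),cv2.Rodrigues(E[:3,:3])[0],E[:3,3],cal['mtx'],np.zeros(4));return p.reshape(-1,2)
import vis; vis.proj=proj
def look(k,xy,z0,name,h=.13):
    cal=wristcal();im=bot.camera('wrist');bot_im=im
    x,f=fitjar(cal,jarmask(im),k,xy) if z0==0 else (xy,0)
    o=im[:,:,::-1].copy()
    for P in jarparts(*x,k,z0):
        cv2.polylines(o,[cv2.convexHull(proj(cal,P).round().astype(np.int32))],True,(0,255,0),1)
    cv2.imwrite(f'pics/{name}.png',o);return x,f
E
python3 - <<'E'
from rob import *
q=bot.read_tool_rot();print(Ro.from_quat([q[1],q[2],q[3],q[0]]).as_matrix().round(2).tolist())
for k in EST:
    print(k,[bot.solve_ik([*p,z],Q) is not None for p,z in((EST[k],.006),(EST[k],.15),(PADS[k],.02),(PADS[k],.15))], np.round(bot.solve_ik([*EST[k],.15],Q),2))
bot.move_pose([*EST['m'],.14],Q)
print(bot.read_clock(),bot.read_position(),bot.read_joint_positions())
print(look('m',EST['m'],0,'w_m0'))
E
```

```text
[[0.43, -0.0, 0.9], [-0.9, 0.0, 0.43], [-0.0, -1.0, 0.0]]
xl [True, True, True, True] [ 0.09  0.22 -0.56  0.78  0.    1.76]
l [True, True, True, True] [-0.4   0.27 -0.49  0.8   0.    1.28]
m [True, True, True, True] [-0.77  0.37 -0.35  0.85  0.    0.91]
s [True, True, True, True] [ 0.47  0.37 -0.34  0.85  0.    2.15]
2.2917 [ 0.43095556 -0.31723851  0.14046189] [-7.72231894e-01  3.77723681e-01 -3.66899899e-01  8.25104001e-01
 -5.34682987e-04  9.06087305e-01]
(array([ 0.43403388, -0.31687772]), np.float64(0.08184413611888885))
```

View pics/w_m0.png

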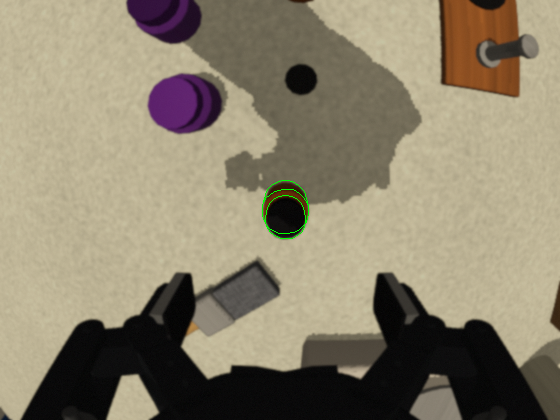

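The fit overlays the M jar at pixel (286,212) tightly. The scraper, with its corner at (262,262), is about 50 mm from the jar in −y and out of the fingers' way. Grasping M.

```bash
cat >> rob.py <<'E'
ZG={'xl':.018,'l':.011,'m':.006,'s':.005}
WID={'xl':56,'l':47,'m':38,'s':30}
def pick(k,xy):
    z=ZG[k]
    bot.move_linear([*xy,.10],speed=.2)
    if bot.move_linear([*xy,z],speed=.10,until_force=8): print('FORCE on descent',bot.read_position(),bot.read_ft_force());return False
    bot.set_gripper(0.0,grasp_force=30)
    w=bot.read_gripper_width();print('width mm',w*85,'expect',WID[k],'pos',bot.read_position())
    f0=bot.read_ft_force()
    bot.move_linear([*xy,z+.13],speed=.15)
    print('width',bot.read_gripper_width()*85,'df',np.round(np.array(bot.read_ft_force())-f0,2),bot.read_clock());return True
def place(k,xy):
    z=ZG[k]+.015
    bot.move_pose([*xy,z+.10],Q)
    bot.move_linear([*xy,z+.012],speed=.12)
    bot.wait(.2)
    p=bot.read_position();print('above',np.round(p,4))
    c=np.array(xy)+ (np.array(xy)-np.array(p)[:2])
    r=bot.move_linear([*c,z-.003],speed=.02,until_force=2.5)
    print('touch',r,np.round(bot.read_position(),4),np.round(bot.read_ft_force(),2),bot.read_clock())
E
python3 - <<'E'
from rob import *
print(pick('m',(.433,-.3169)))
im=bot.camera('wrist');cv2.imwrite('pics/w_m1.png',im[:,:,::-1])
E
```

```text
width mm 37.04154948972247 expect 38 pos [ 0.43314509 -0.31706773  0.00650656]
width 37.21823615979806 df [ 0.82 -0.19 -8.9 ] 5.3083
True
```

View pics/w_m1.png

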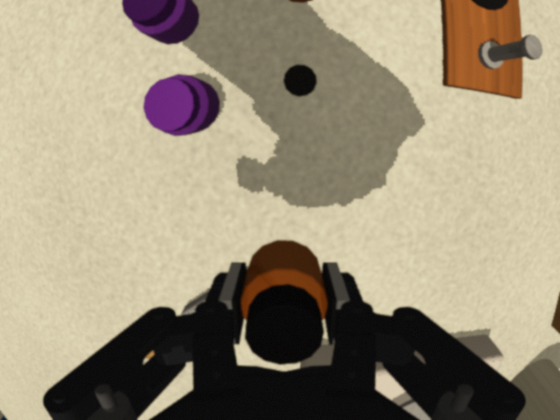

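M is held upright between the pads (centre about (285,300)). Placing it on the third pad from the peg.

```bash
python3 - <<'E'
from rob import *
print(np.round(bot.read_ft_force(),2))
place('m',PADS['m'])
im=bot.camera('wrist');cv2.imwrite('pics/w_m2.png',im[:,:,::-1])
E
```

```text
[-0.12  0.74 -1.09]
above [0.6594 0.0558 0.0341]
touch True [0.6579 0.0558 0.0215] [-0.4  -0.16  5.36] 8.6167
```

View pics/w_m2.png

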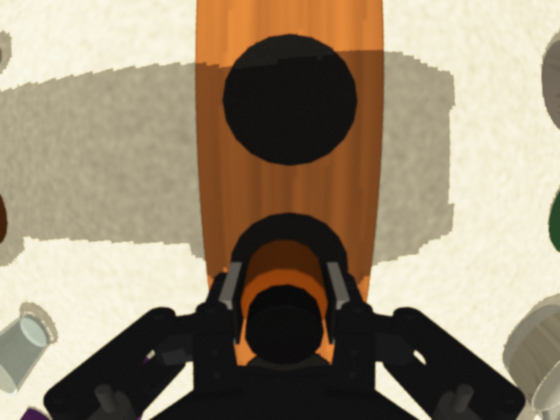

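```bash
python3 - <<'E'
from rob import *
cal=wristcal();im=cv2.imread('pics/w_m2.png')
d=(im.max(2)<45).astype(np.uint8)[30:170,210:370]
n,l,st,ce=cv2.connectedComponentsWithStats(d);i=1+np.argmax(st[1:,4]);u=ce[i]+[210,30];print(u,st[i])
E=cal['extrinsics'];ray=cv2.fisheye.undistortPoints(u.reshape(1,1,2),cal['mtx'],np.zeros(4)).ravel()
R=E[:3,:3];C=-R.T@E[:3,3];dd=R.T@np.r_[ray,1];print('pad d wrist',C+dd*(.015-C[2])/dd[2])
p=bot.read_position()
for c,z,r in((PADS['s'],.015,.031),(PADS['m'],.015,.031)):
    cv2.polylines(im,[proj(cal,ring(*c,r,z)).round().astype(np.int32)],True,(0,255,0),1)
for P in jarparts(p[0],p[1],'m',.0155): cv2.polylines(im,[cv2.convexHull(proj(cal,P).round().astype(np.int32))],True,(255,255,0),1)
cv2.imwrite('pics/w_m3.png',im)
E
```

```text
[289.52176193  99.65532999] [   13     5   134   130 13349]
pad d wrist [0.671306   0.13980719 0.015     ]
```

View pics/w_m3.png

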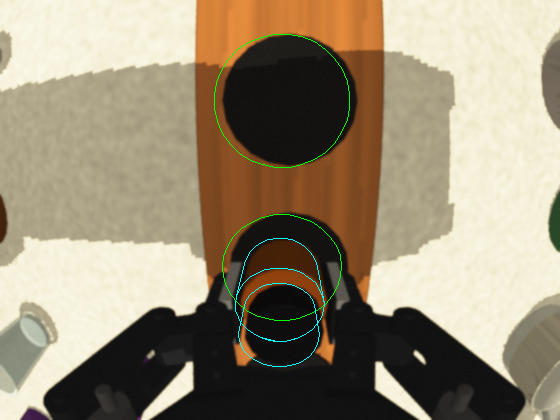

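```bash
python3 - <<'E'
import cv2,numpy as np
im=cv2.imread('pics/w_m2.png')
cv2.imwrite('pics/w_m2c.png',cv2.resize(im[200:370,200:380],None,fx=3.5,fy=3.5,interpolation=cv2.INTER_CUBIC))
for r in (222,228,234,240,246): 
    d=np.where(im[r,215:365].max(1)<45)[0]+215; print(r,d.min(),d.max(),(d.min()+d.max())/2)
for r in (250,256,262,268,275,282):
    f=im[r].astype(int); d=np.where((f[:,2]-f[:,0]>25)&(np.abs(np.arange(560)-285)<50))[0]; print('jar',r,d.min(),d.max(),(d.min()+d.max())/2)
for r in (295,310,325,340):
    d=np.where(im[r,230:340].max(1)<40)[0]+230; print('cap',r,d.min(),d.max(),(d.min()+d.max())/2)
E
```

```text
222 257 321 289.0
228 249 328 288.5
234 243 334 288.5
240 239 339 289.0
246 236 342 289.0
jar 250 257 311 284.0
jar 256 251 316 283.5
jar 262 249 318 283.5
jar 268 247 320 283.5
jar 275 246 321 283.5
jar 282 244 323 283.5
cap 295 234 334 284.0
cap 310 230 339 284.5
cap 325 230 339 284.5
cap 340 230 339 284.5
```

View pics/w_m2c.png

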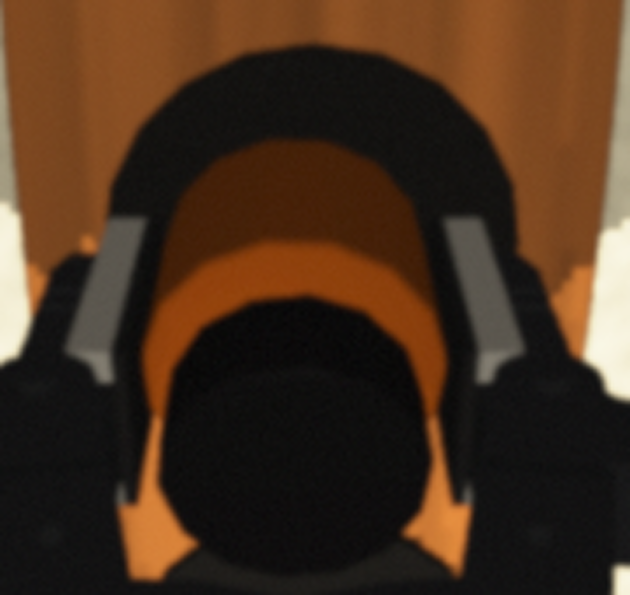

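Measured in one frame, the pad's centre column is 289 and the held jar's is 283.7. The jar is therefore about 2.6 mm short across the board, while along the row it agrees. I'll lift slightly, shift it, set it down and release.

```bash
sed -i "s/^TH=/PADS={k:(x+.0025,y-.0003) for k,(x,y) in PADS.items()}\nTH=/" rob.py
cat >> rob.py <<'E'
def settle(k,xy):
    z=ZG[k]+.015
    bot.move_linear([*xy,z+.010],speed=.06);bot.wait(.2)
    p=bot.read_position();c=2*np.array(xy)-np.array(p)[:2]
    r=bot.move_linear([*c,z-.003],speed=.02,until_force=2)
    print('touch',r,np.round(bot.read_position(),4),bot.read_clock())
def padjar(name,jr,pr,k):
    im=bot.camera('wrist');cv2.imwrite(f'pics/{name}.png',im[:,:,::-1]);f=im.astype(int)
    for r in pr:
        d=np.where(f[r,215:365].max(1)<45)[0]+215
        if len(d): print('pad',r,d.min(),d.max(),(d.min()+d.max())/2)
    for r in jr:
        d=np.where((f[r,:,0]-f[r,:,2]>25)&(np.abs(np.arange(560)-285)<65))[0]
        if len(d): print('jar',r,d.min(),d.max(),(d.min()+d.max())/2)
def release(k,xy):
    w=bot.read_gripper_width()
    bot.set_gripper(min(1,w+.25))
    p=bot.read_position()
    bot.move_linear([p[0],p[1],p[2]+.12],speed=.15)
    bot.set_gripper(1.0)
    print('clock',bot.read_clock())
E
python3 - <<'E'
from rob import *
settle('m',PADS['m'])
padjar('w_m4',(256,275),(228,240),'m')
release('m',PADS['m'])
cal=wristcal();im=bot.camera('wrist');cv2.imwrite('pics/w_m5.png',im[:,:,::-1])
E
```

```text
touch True [0.6613 0.0555 0.0215] 9.7
pad 228 242 322 282.0
pad 240 232 332 282.0
jar 256 221 349 285.0
jar 275 246 321 283.5
clock 11.4333
```

View pics/w_m5.png

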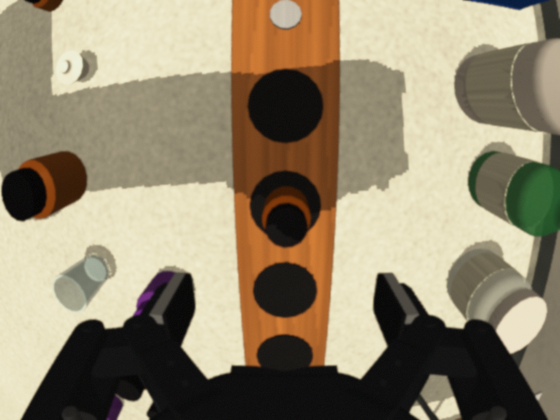

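M is upright and centred on the third pad, with the jar at column 283.5 and the pad at 282. Next is L.

```bash
sed -i "s/(x+.0025,y-.0003)/(x+.0019,y-.0002)/" rob.py
python3 - <<'E'
from rob import *
bot.move_pose([*EST['l'],.15],Q)
print(look('l',EST['l'],0,'w_l0'),bot.read_position())
E
```

```text
(array([ 0.46853895, -0.1165128 ]), np.float64(0.07497091591358185)) [ 0.46697708 -0.11635354  0.15031836]
```

View pics/w_l0.png

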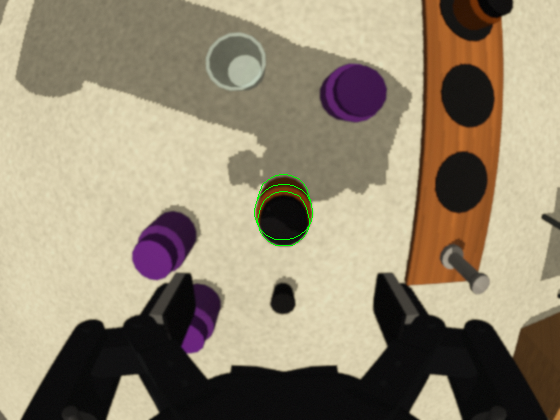

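The fit is tight on L at (284,210). The nearest purple jar is about 88 mm away and the bare cap, at (284,293), is clear of the fingers. Picking and placing it on the second pad.

```bash
python3 - <<'E'
from rob import *
if pick('l',(.4663,-.1165)):
    place('l',PADS['l'])
    padjar('w_l1',(256,262,268,275),(222,228,234,240),'l')
E
```

```text
width mm 46.11386811627796 expect 47 pos [ 0.46666627 -0.11661432  0.01160476]
width 45.97331331742655 df [ 1.55 -2.03 -7.97] 15.4583
above [ 0.652  -0.0289  0.039 ]
touch True [ 0.6506 -0.0287  0.0266] [0.73 0.88 4.96] 17.95
pad 222 250 321 285.5
pad 228 244 327 285.5
pad 234 238 332 285.0
pad 240 235 335 285.0
jar 256 221 349 285.0
jar 262 221 349 285.0
jar 268 238 349 293.5
jar 275 236 331 283.5
```

View pics/w_l1.png

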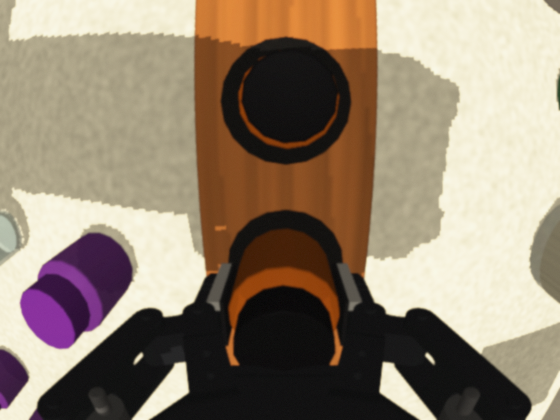

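L is within about 0.8 mm of the pad's centre (columns 283.6 and 285.2), and M sits centred ahead at (287,97). Releasing, then on to XL.

```bash
python3 - <<'E'
from rob import *
release('l',PADS['l'])
bot.move_pose([*EST['xl'],.17],Q)
print(look('xl',EST['xl'],0,'w_x0'),bot.read_position())
E
```

```text
clock 19.6167
(array([0.43976154, 0.10995631]), np.float64(0.062488485127687454)) [0.4388538  0.11109713 0.17030017]
```

View pics/w_x0.png

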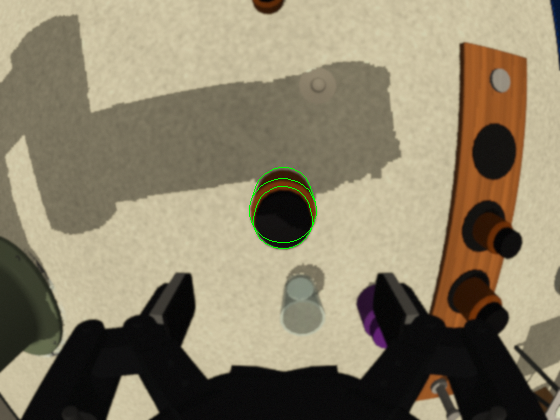

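The fit is tight on XL at (283,208). The beaker, at (302,295), is about 107 mm off in −y and clear. Picking XL.

```bash
python3 - <<'E'
from rob import *
if pick('xl',(.438,.1100)):
    place('xl',PADS['xl'])
    padjar('w_x1',(262,268,275,282),(215,222,228,234,240),'xl')
E
```

```text
width mm 55.196592728341045 expect 56 pos [0.43845006 0.11008025 0.01871913]
width 54.786231742066754 df [ 0.19  0.33 -8.12] 23.5417
above [ 0.6432 -0.1136  0.0461]
touch True [ 0.6418 -0.1132  0.0338] [-0.6   0.21  4.83] 26.35
pad 215 255 314 284.5
pad 222 246 323 284.5
pad 228 240 329 284.5
pad 234 237 332 284.5
pad 240 234 335 284.5
jar 262 221 349 285.0
jar 268 225 341 283.0
jar 275 226 341 283.5
jar 282 224 343 283.5
```

View pics/w_x1.png

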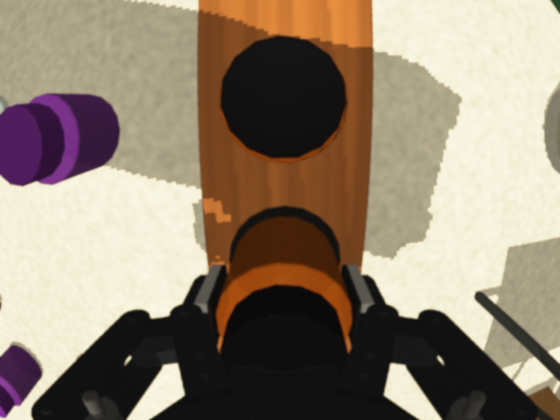

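XL is centred (columns 283.5 and 284.5). L's cap hides its own pad ahead at (284,97). Releasing, then hovering over S.

```bash
python3 - <<'E'
from rob import *
release('xl',PADS['xl'])
bot.move_pose([*EST['s'],.13],Q)
print(look('s',EST['s'],0,'w_s0'),bot.read_position())
E
```

```text
clock 27.95
(array([0.44614634, 0.30421454]), np.float64(0.10423649102449417)) [0.44376259 0.30586119 0.13008631]
```

View pics/w_s0.png

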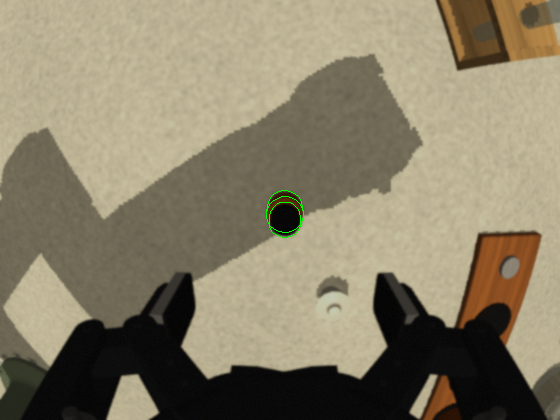

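S at (285,213) is fitted. The white lid at (333,300) is about 70 mm off in −y and clear of the fingers. Picking S.

```bash
python3 - <<'E'
from rob import *
if pick('s',(.4445,.3042)):
    cv2.imwrite('pics/w_sh.png',bot.camera('wrist')[:,:,::-1])
    place('s',PADS['s'])
    padjar('w_s1',(256,262,268,275,282),(222,228,234,240),'s')
E
```

```text
width mm 28.01556620884556 expect 30 pos [0.44465444 0.30426156 0.00538208]
width 28.503681019288702 df [ 1.13  0.8  -5.48] 32.6667
above [0.6703 0.1401 0.0331]
touch True [0.6689 0.1399 0.0204] [-0.14 -0.02  4.22] 35.4667
pad 222 254 316 285.0
pad 228 245 325 285.0
pad 234 240 330 285.0
pad 240 235 335 285.0
jar 256 221 349 285.0
jar 262 221 349 285.0
jar 268 221 349 285.0
jar 275 221 349 285.0
jar 282 221 349 285.0
```

View pics/w_s1.png

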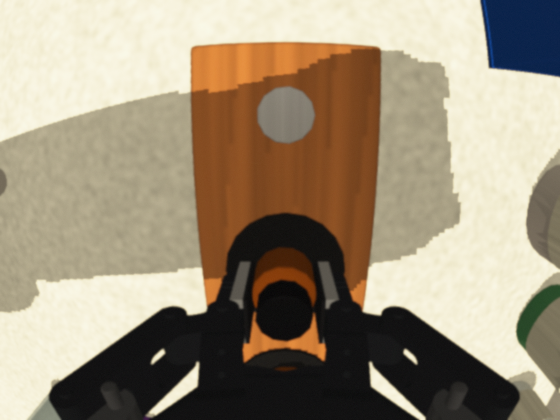

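S is upright and centred across the pad. Releasing and backing off to check from all cameras.

```bash
python3 - <<'E'
from rob import *
release('s',PADS['s'])
bot.move_pose([.40,.02,.26],Q)
print(bot.read_clock())
for n in('top','side'):
    im=bot.camera(n);cal=bot.calibration(n);o=im[:,:,::-1].copy()
    for k,c in PADS.items():
        c=(c[0]-.0019,c[1]+.0002)
        cv2.polylines(o,[cv2.convexHull(proj(cal,np.vstack(jarparts(*c,k,.015))).round().astype(np.int32))],True,(0,255,0),1)
    box=(slice(110,230),slice(190,410)) if n=='top' else (slice(110,300),slice(200,420))
    cv2.imwrite(f'pics/{n}_e.png',cv2.resize(o[box],None,fx=3.1,fy=3.1,interpolation=cv2.INTER_CUBIC));cv2.imwrite(f'pics/{n}_r.png',cv2.resize(im[:,:,::-1],None,fx=1.4,fy=1.4))
    print(n,[(b['bbox'],round(b['confidence'],2)) for b in bot.search_frame(n,'beaker')])
E
```

```text
clock 37.2583
38.4667
top []
side [([240.0, 198.7, 21.7, 37.9], 0.92), ([335.6, 164.0, 20.1, 26.1], 0.38)]
```

View pics/top_e.png

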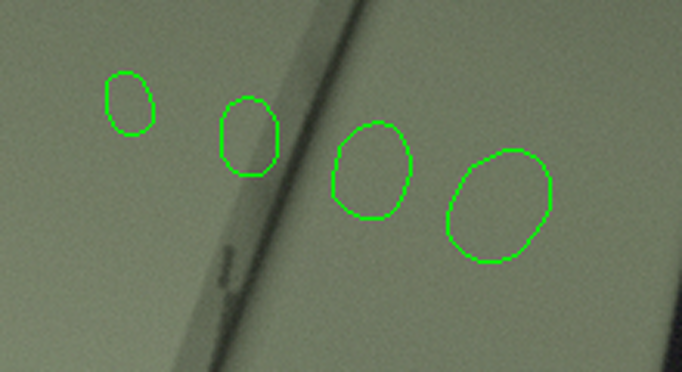

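View pics/side_e.png

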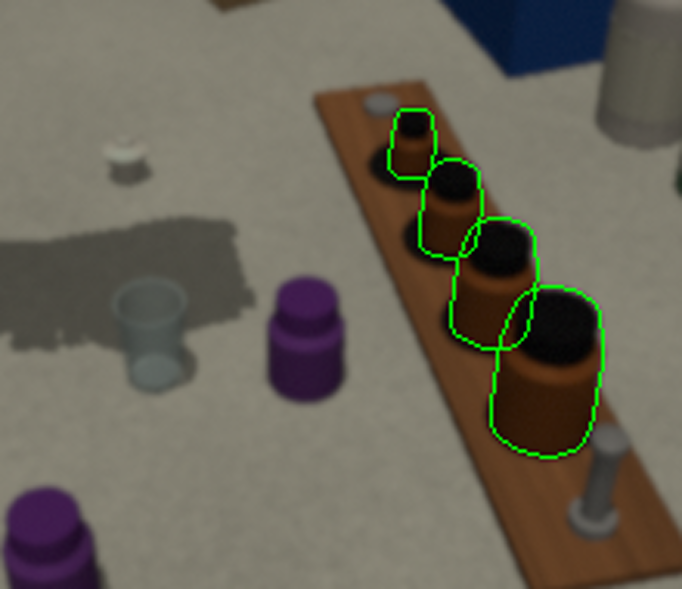

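View pics/side_r.png

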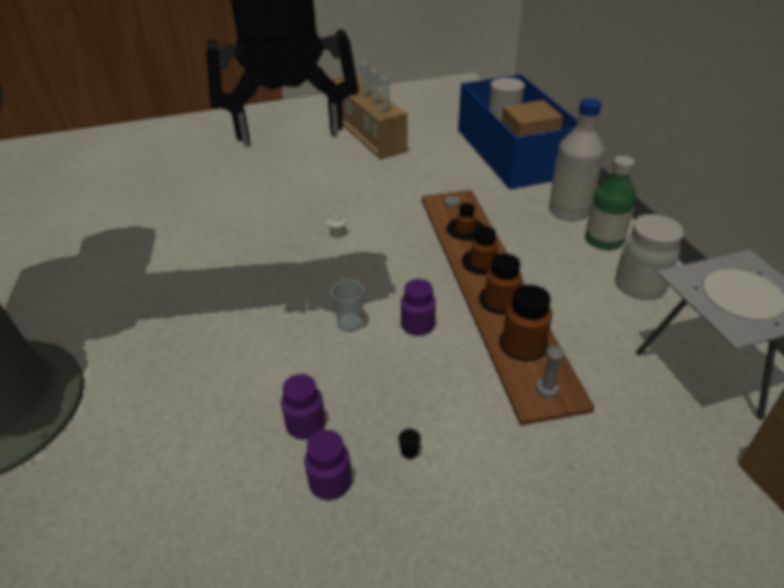

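The side view shows the order right, all four upright, and the beaker unmoved at (240,199). The arm blocked the top view, so I'll park and check the centring there.

```bash
python3 - <<'E'
from rob import *
bot.goto_joints([-1.264,0.326,-0.193,1.052,0,1.437])
print(bot.read_clock())
for n in('top','side'):
    im=bot.camera(n);cal=bot.calibration(n);o=cv2.resize(im[:,:,::-1],None,fx=4,fy=4,interpolation=cv2.INTER_CUBIC)
    cv2.imwrite(f'pics/{n}_f.png',im[:,:,::-1])
    for k,c in PADS.items():
        c=(c[0]-.0019,c[1]+.0002)
        P=proj(cal,ring(*c,.031,.015));cv2.polylines(o,[((P+.5)*4).round().astype(np.int32)],True,(255,255,0),1)
        for P in jarparts(*c,k,.015):cv2.polylines(o,[cv2.convexHull(((proj(cal,P)+.5)*4).round().astype(np.int32))],True,(0,255,0),1)
    cv2.imwrite(f'pics/{n}_fo.png',o[440:840,800:1600] if n=='top' else o[520:1080,1200:1680])
E
```

```text
40.625
```

View pics/top_fo.png

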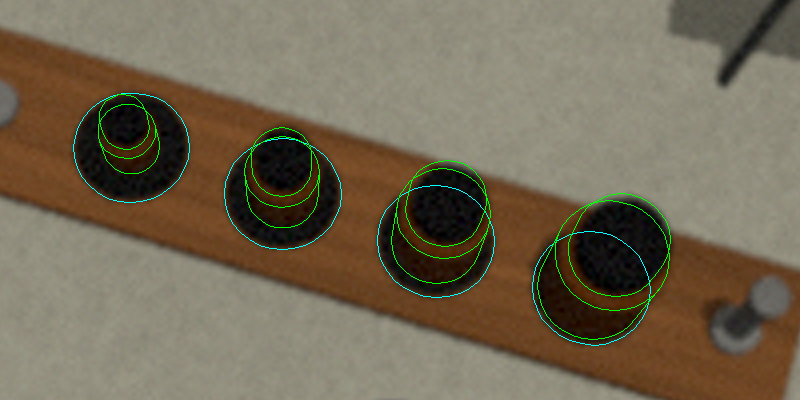

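View pics/side_fo.png

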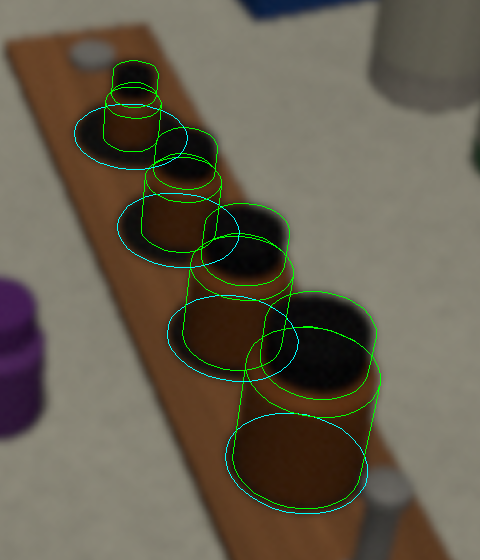

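View pics/top_f.png

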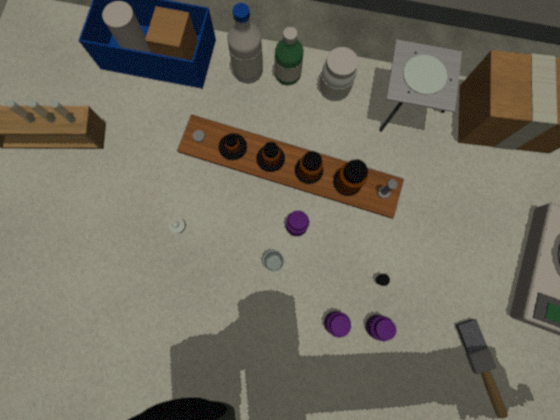

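In both views the jars match outlines drawn at the pad centres to about 1 mm, in the right order from the peg. The beaker and purple jars are where they were. Handing in.

```bash
python3 - <<'E'
from cell import bot
print(bot.close_job(),bot.read_clock())
E
```

```text
the job is handed in; nothing more can be done
the job is handed in; nothing more can be done
```

All four amber jars are upright on the pads in size order, with XL next to the steel peg, then L, M and S. I handed the job in shortly after 41 s on the robot's clock, inside the 104 s limit, with the arm parked clear.

- **Last checks:** after parking, the top and side pictures both showed each jar within about 1 mm of its pad's centre by eye. The beaker and the three purple jars had not moved. Each set-down stopped at about 4–5 N of contact.
- **Disagreements:** the top and side cameras put the pads about 2 mm off from where the wrist camera saw them, relative to the first jar while it was held. I lifted M, shifted it and set it down again, then used the corrected position for the other three.
- **Closing call:** it gave no verdict, as expected, and the clock could not be read after it.

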